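# Raise the telescoping jewellery stand and hold it up

## Robot

A 6-joint arm with a two-finger parallel gripper is mounted at the origin on the work surface. World frame = base frame: x ahead of the robot, y to its left, z up, the work surface at z = 0. Lengths are in m, angles in degrees, forces in N, time in s.
With the tool pointing down it reaches from about 0.4 to 0.825 m from the base axis. Payload 7 kg.
Tool frame: the origin (TCP) lies on the mounting face of the last link; the fingertips stand 178 mm ahead of it and the grasp point (between the pads) lies 159 mm ahead of it; z points along the fingers, y is the direction in which the jaws open and shut (so a half turn about z gives the same grasp; the last joint's range is limited). The gripper opens to 88 mm and grips with 3 to 60 N. Pads are 19 mm wide; open, the fingers measure 130 mm over their backs; the gripper's body (78 mm by 193 mm) begins 47 mm behind the grasp point.
Start: joints at [-47.607, 20.546, 0.682, 0, -70.136, -16.507], TCP at [0.295, -0.607, 0.405] pointing down, gripper open.
Joint ranges: [-176.03, 176.03], [-82.01, 121.73], [-58.28, 71.71], [-173.87, 95.51], [-174.79, -0.11], [-173.66, 173.66]. Speed limits (degrees/s): [136.94, 136.94, 172.46, 180, 180, 180].

## Interface

Orientations are given as [roll, pitch, yaw] about the fixed x, y, z axes, in that order (R = Rz(yaw) Ry(pitch) Rx(roll)).
In Python, from plant import r gives the robot as it stands. The module is installed in compiled form; this text tells all that it offers.
- The arm moves only by the tool carry_out, never from a script. Its argument "plan" is a list of rows, each a list of 3 entries, a list of its own where there are three numbers: the shift along the tool's x, y, z in m, then the turn, a rotation vector about the tool's x, y, z in degrees, then the closure in counts, from 0 (fully open) to 255 (shut). In form: [[[x, y, z], [ax, ay, az], hand], ...]. A call has 1 to 12 rows; each row shifts and turns the commanded pose from where the row before left it, along the tool's axes as they then stand; what a row does not reach is not made up. A row lasts 1/12 s, in which the tool goes at most 41.7 mm and 7.16 degrees, less where a joint would pass 70% of its speed; a pose out of reach is approached as far as the arm can. A call is refused whole if a number of a shift passes 0.0417 or a number of a turn 7.16, either way. A call with a gripper value outside its range is refused whole. The fingers move at their own pace and stop on an object; "grip_force" is the grip in N (left out, the last holds). Time passes only in rows, so rows that do not move let the fingers close. It gives the time, the measured TCP pose, the force and the opening at its end, in the units of the state.
- r.get_state(): the state, without advancing time (a new reading comes with each control period).
- r.capture(name): name is "scene" or "top" or "wrist"; returns the picture (420x560x3 uint8, red, green, blue); there is no depth.
- r.get_calibration(name): a dict with "K" (3x3 intrinsics, pixels), "D" ([k1, k2, p1, p2, k3] as OpenCV has them; the pictures are not rectified), "rvec" (rotation vector, rad) and "tvec" (3), from world to camera coordinates, as OpenCV has them. Camera axes: x right, y down, z forward; pixel columns grow to the right and rows downward; lengths in m; the calibration is good to about 2 mm. A picture is of the moment at which its call begins: read the wrist's pose just before it. get_calibration takes no time and is no camera call; for the wrist camera it gives the pose at the moment of the call.
- r.close_job(): hands the job in, once; it reports no verdict.
The state is a dict: "time_s": time; "joints": joint angles; "qd": joint speeds; "joint_torque": joint torques, N m; "tcp_pos": TCP position; "eef_rot": TCP orientation; "contact_force": force on the tool from outside, world axes, zero at the start; "moment": the same for the moment, N m; "gripper_width": finger opening in m.
Only numpy, scipy, OpenCV 4.12 (cv2) and the standard library are available. Lean on these libraries where they do the work, as an engineer would, in place of code of your own. Each camera call takes 0.05 s, during which the arm holds its last target. There are 200 camera calls.

## Task

The jewellery stand is pushed down low. Pinch its white head so that the red button is squeezed in, draw the head straight up past the first stop to the second stop (the stem fully out), and finish while still holding the head up there, because the stem sinks by itself if let go. Keep the heavy foot standing on the table and leave the other things on the dressing table where they are.

Things in the scene. Friction and masses are not known exactly. Their poses are not given: they have to be found in the camera images.
- stand: Loose jewellery stand, 2.8 to 3.7 kg, mostly its dark round iron foot (170 mm across, 30 mm high) on the table. Origin: centre of the foot's underside; z up along the stem. A dark tube 26 mm across ends in a black collar 40 mm (x) by 36 mm (y), top 132 mm above the table; two nested tubes come out of it, the inner one carrying the head. The red button faces the stand's -x.
- head (a point): Centre of the white head block, 30 (stand's x) x 40 (y) x 40 mm (z). Pushed down it is 166 mm above the table; stem fully out, 286 mm. Its +x and -x faces are free for the two fingers; axes as the stand's. Lifting the head takes 3 to 6 N.
- button_face (a point): Centre of the red button's outer face, 20 mm wide (y) by 26 mm high, in the middle of the head's -x face; it stands 5 mm proud and goes in along the stand's +x until flush with the head.
- bar_end (a point): Centre of the ball (18 mm across) at the +y end of the brass crossbar. The bar is 10 mm thick, 214 mm long over its ball ends, runs along the stand's y through the centre of the head, has small upright pegs, and rises with the head.
- button (a joint): Button travel: 0 m out, 0.005 m fully in (flush). Spring: 2 N at first, 6 N fully in. It works the latch between head and collar: from about 0.003 m on, the head is free to rise; not pressed, a pull lifts the whole stand. Pinching the head across its x faces with 20 N or more presses it.
- stem_top (a joint): How far the inner tube with the head is out of the middle tube: 0 m pushed in, 0.06 m fully out. It comes out first; its end is the first stop.
- stem_mid (a joint): How far the middle tube is out of the collar: 0 m pushed in, 0.06 m fully out. It is drawn along once the inner tube is at its stop; its end is the second stop. Pulling on beyond it lifts the foot.
- bowl: Bystander: blue ceramic bowl of glass beads, 116 mm across, 45 mm high. Origin under its centre.
- jar: Bystander: empty amber glass jar, open, 72 mm across, 85 mm high. Origin under its centre.
- perfume: Bystander: green glass perfume bottle, 48 mm across, 95 mm high. Origin under its centre.
- hairband: Bystander: yellow plastic hairband, an open arc about 130 mm by 150 mm, 12 mm thick, lying flat. Origin inside the arc.
- comb: Bystander: black comb, 170 mm by 35 mm, 8 mm thick, lying flat. Origin under its middle, x along it.
- lipstick: Bystander: standing lipstick, 21 mm across, 72 mm high, black below and brass above. Origin under its centre.
There are look-alikes about, which are no part of the job. What is shaped like the stand but pink is not meant.

How it is judged:
By the outcome, as a careful person would: the job done as asked, in the order asked, and still so for the second after the job is handed in, while the arm keeps its last pose, push and grip.
It also fails if it takes over 29 s, if anything falls off the work surface, if the arm or the gripper's body presses on something with over 40 N, if the wrist force passes 120 N, or if a joint passes its speed limit or range.

## Working session

There is one attempt and no reset: what is moved stays moved. The work goes in short steps, Python scripts to look and compute and a tool call to move; the robot and the scene stay as the last step left them, time stands still between calls to the robot, and variables do not carry over. Pictures are saved under pics/ and viewed, about 8 in all and at most 12, crops included, and the job is handed in when it is done.

Besides the shell and the picture viewer there is one more tool, called after "Emit:" as a command line: name --argument value ..., lists and objects as JSON in quotes. carry_out: Moves the arm, as the interface text tells. Its arguments: {"type":"object","properties":{"plan":{"type":"array","items":{"type":"array"}},"grip_force":{"type":"number"}},"required":["plan"]}

```bash
mkdir -p pics
python3 - <<'E'
from plant import r
import cv2,numpy as np
for n in("scene","top"):
    cv2.imwrite(f"pics/{n}0.png",r.capture(n)[:,:,::-1]); c=r.get_calibration(n)
    R=cv2.Rodrigues(np.array(c["rvec"],float))[0];print(n,-R.T@np.array(c["tvec"]).ravel(),c["K"],c["D"])
print(r.get_state())
E
```

```text
scene [ 1.16606489 -0.09665374  1.23108923] [[530.93575885   0.         278.02957508]
 [  0.         530.93575885 202.20900086]
 [  0.           0.           1.        ]] [-0.20963882  0.          0.          0.          0.        ]
top [ 0.16225461 -0.00508846  1.69366778] [[513.58579801   0.         287.34671756]
 [  0.         513.58579801 215.60293452]
 [  0.           0.           1.        ]] [-0.06594069  0.          0.          0.          0.        ]
{'time_s': 0.1, 'joints': array([-4.76074508e+01,  2.05875335e+01,  6.39849697e-01, -1.92806776e-02,
       -7.01363775e+01, -1.65050612e+01]), 'qd': array([-0.04552833, -0.06262674,  0.05771627,  0.0342371 , -0.05894917,
        0.08023661]), 'joint_torque': array([-4.90133272e-03, -5.84163022e+01,  2.93750149e+01,  7.01568961e+00,
        1.01316691e-02, -5.97570829e-05]), 'tcp_pos': array([ 0.29461658, -0.60711936,  0.40381532]), 'eef_rot': array([ 1.79914252e+02, -6.50498070e-03, -1.54119072e+02]), 'contact_force': array([ 0.66349864,  0.18640413, -0.01201109]), 'moment': array([-0.03297399, -0.01122604,  0.0013534 ]), 'gripper_width': 0.08777320586950615}
```

View pics/scene0.png

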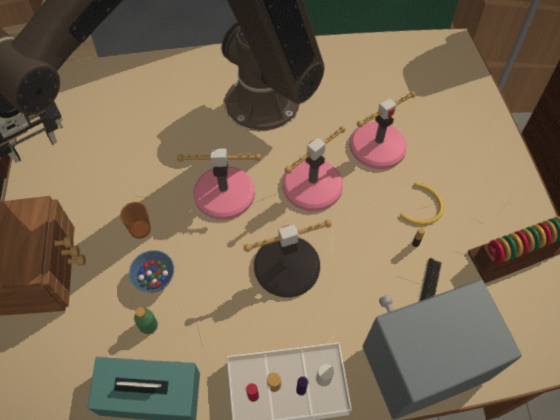

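View pics/top0.png

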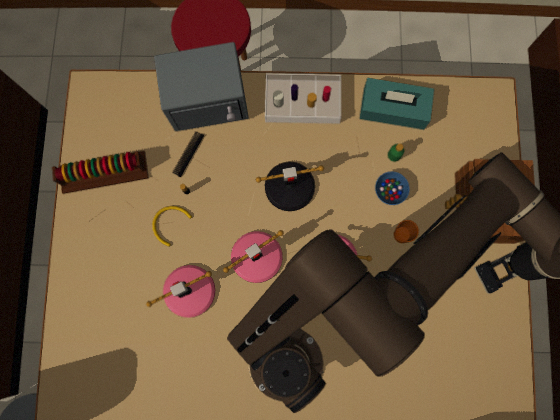

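The scene view shows three pink look-alikes (scene (223,175), (315,170), (380,130)) and one dark-footed stand at scene (288,255) / top (290,183). The dark-footed one fits the description. I'll confirm it in an enlarged crop.

Run:
```python
import cv2,numpy as np
a=cv2.imread("pics/scene0.png")[205:305,238:338];b=cv2.imread("pics/top0.png")[140:220,250:330]
z=lambda i:cv2.resize(i,(400,400),interpolation=cv2.INTER_CUBIC)
cv2.imwrite("pics/c1.png",np.hstack([z(a),z(b)]))
```

```text
(no output)
```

View pics/c1.png

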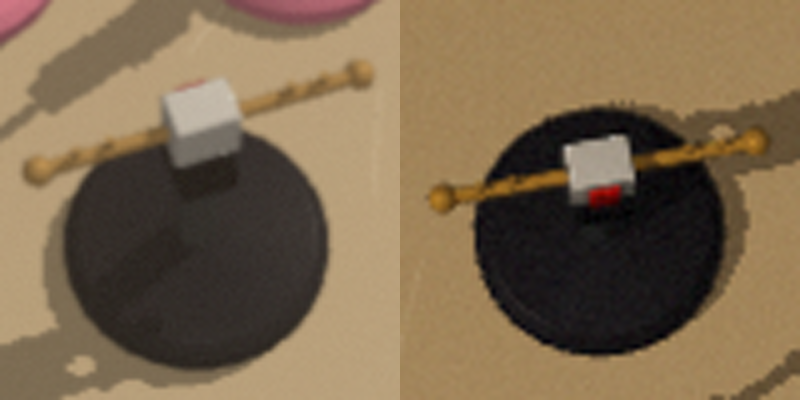

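Confirmed: dark foot, white head, and a red button on the side facing the robot. In the scene image the ball ends are at (247.5,247.5) and (328,223.2); in the top image, (321.4,168.4) and (258.4,179.6). Next I triangulate them.

```bash
cat > h.py <<'E'
from plant import r
import cv2,numpy as np
def tri(pts):
    u=[];P=[]
    for n,p in pts:
        c=r.get_calibration(n) if isinstance(n,str) else n
        R=cv2.Rodrigues(np.array(c["rvec"],float))[0];P.append(np.c_[R,np.array(c["tvec"],float).ravel()])
        u.append(cv2.undistortPoints(np.array([[p]],float),np.array(c["K"],float),np.array(c["D"],float)).ravel())
    X=cv2.triangulatePoints(P[0],P[1],u[0],u[1]).ravel();return X[:3]/X[3]
def proj(n,X):
    c=r.get_calibration(n) if isinstance(n,str) else n
    return cv2.projectPoints(np.array(X,float).reshape(-1,3),np.array(c["rvec"],float),np.array(c["tvec"],float),np.array(c["K"],float),np.array(c["D"],float))[0].reshape(-1,2).round(1)
E
python3 - <<'E'
from h import *
A=tri([("scene",(328,223.2)),("top",(258.4,179.6))]);B=tri([("scene",(247.5,247.5)),("top",(321.4,168.4))])
d=A-B;print(A,B,(A+B)/2,np.linalg.norm(d),np.degrees(np.arctan2(-d[0],d[1])))
s=r.get_state();print(s["tcp_pos"],s["eef_rot"])
c=r.get_calibration("wrist");R=cv2.Rodrigues(np.array(c["rvec"]))[0];print(-R.T@np.array(c["tvec"]).ravel(),R)
E
```

```text
[0.56070434 0.09638838 0.16385452] [ 0.6000405  -0.09649709  0.1628302 ] [ 5.80372419e-01 -5.43542271e-05  1.63342358e-01] 0.19685829639435887 11.526572233378442
[ 0.29461658 -0.60711936  0.40381532] [ 1.79914252e+02 -6.50498070e-03 -1.54119072e+02]
[ 0.2235207  -0.6420725   0.38506217] [[-0.43677269  0.8995704   0.00164805]
 [ 0.86065527  0.41734361  0.29171359]
 [ 0.26172911  0.12883093 -0.95650429]]
```

Emit:
carry_out --plan '[[[0,0,-0.025],[0,0,0],0],[[0,0,-0.03],[0,0,0],0],[[0,0,-0.03],[0,0,0],0],[[-0.013,0.01,-0.015],[0,0,0],0],[[-0.026,0.021,0],[0,0,0],0],[[-0.026,0.021,0],[0,0,0],0],[[-0.026,0.021,0],[0,0,0],0],[[-0.026,0.021,0],[0,0,0],0],[[-0.026,0.021,0],[0,0,0],0],[[-0.026,0.021,0],[0,0,0],0],[[-0.026,0.021,0],[0,0,0],0],[[-0.026,0.021,0],[0,0,0],0]]'

```text
time_s: 1.1
tcp_pos: [0.416, -0.3487, 0.5043]
eef_rot: [180.0, -0.0, -154.1]
contact_force: [-0.4, -0.6, 0.3]
gripper_width: 0.0875
```

Emit:
carry_out --plan '[[[-0.026,0.021,0],[0,0,0],0],[[-0.026,0.021,0],[0,0,0],0],[[-0.026,0.021,0],[0,0,0],0],[[-0.026,0.021,0],[0,0,0],0],[[-0.026,0.021,0],[0,0,0],0],[[-0.026,0.021,0],[0,0,0],0],[[-0.026,0.021,0],[0,0,0],0],[[-0.026,0.021,0],[0,0,0],0],[[-0.026,0.021,0],[0,0,0],0],[[-0.026,0.021,0],[0,0,0],0],[[-0.026,0.021,0],[0,0,0],0],[[-0.013,0.011,0],[0,0,0],0]]'

```text
time_s: 2.1
tcp_pos: [0.58, 0.0008, 0.5038]
eef_rot: [180.0, -0.0, -154.0]
contact_force: [0.4, 0.1, 0.4]
gripper_width: 0.0877
```

Emit:
carry_out --plan '[[[0,0,0],[0,0,-6.3],0],[[0,0,0],[0,0,-6.3],0],[[0,0,0],[0,0,-6.3],0],[[0,0,0],[0,0,-6.3],0],[[0,0,0],[0,0,-6.3],0],[[0,0,0],[0,0,-6.3],0],[[0,0,0],[0,0,-6.3],0],[[0,0,0],[0,0,-6.3],0],[[0,0,0],[0,0,-6.3],0],[[0,0,0],[0,0,-6.3],0],[[0,0,0],[0,0,-6.3],0],[[0,0,0],[0,0,-6.3],0]]'

```text
time_s: 3.1
tcp_pos: [0.5788, -0.0024, 0.5043]
eef_rot: [180.0, 0.0, -78.2]
contact_force: [-0.1, 0.7, 1.0]
gripper_width: 0.0878
```

Run:
```python
from h import *
import pickle
s=r.get_state();print(s["time_s"],s["tcp_pos"],s["eef_rot"],s["joints"],s["contact_force"])
c=r.get_calibration("wrist");im=r.capture("wrist");pickle.dump(c,open("w1.pkl","wb"))
cv2.imwrite("pics/w1.png",im[:,:,::-1])
H=np.array([.5804,0,.166]);a=np.radians(11.5);x=np.array([np.cos(a),np.sin(a),0]);y=np.array([-np.sin(a),np.cos(a),0])
print(proj(c,[H,H+.098*y,H-.098*y,H-.02*x]))
```

```text
3.1 [ 0.57877643 -0.00244961  0.50425462] [ 1.79957402e+02  9.84378784e-03 -7.82119815e+01] [ 1.91048496e+01  8.72987330e+00 -2.36141321e+00 -1.54756772e-02
 -7.89497114e+01 -7.31385572e+00] [-0.11744893  0.70263953  0.97298505]
[[274.6 200.8]
 [274.3 288. ]
 [274.9  97.1]
 [294.5 200.9]]
```

View pics/w1.png

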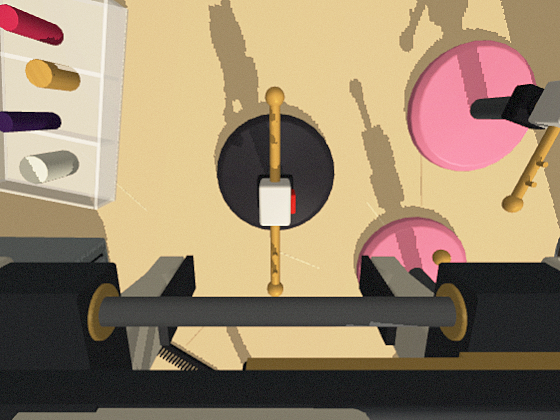

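The wrist picture agrees with the estimate: ball ends seen at (275,97) and (275,289), predicted (275,97) and (274,288). The button is to the right at (293,203), and the head lies between the fingers. I'll correct by 2 mm and go down.

Emit:
carry_out --plan '[[[-0.002,-0.002,0.015],[0,0,0.3],0],[[0,0,0.025],[0,0,0],0],[[0,0,0.025],[0,0,0],0],[[0,0,0.025],[0,0,0],0],[[0,0,0.025],[0,0,0],0],[[0,0,0.025],[0,0,0],0],[[0,0,0.015],[0,0,0],0],[[0,0,0.012],[0,0,0],0],[[0,0,0.008],[0,0,0],0],[[0,0,0.004],[0,0,0],0],[[0,0,0],[0,0,0],0],[[0,0,0],[0,0,0],0]]'

```text
time_s: 4.15
tcp_pos: [0.5809, -0.0, 0.3262]
eef_rot: [-180.0, -0.0, -78.8]
contact_force: [0.3, -0.5, 0.6]
gripper_width: 0.0871
```

Run:
```python
from h import *
s=r.get_state();print(s["time_s"],s["tcp_pos"],s["eef_rot"],s["contact_force"])
w=r.capture("wrist");t=r.capture("scene")[190:300,228:348]
cv2.imwrite("pics/w2.png",np.hstack([w[:,:,::-1][70:,:][:, 100:460],cv2.resize(t,(382,350),interpolation=cv2.INTER_CUBIC)[:,:,::-1]]))
```

```text
4.15 [ 5.80891495e-01 -1.15661888e-06  3.26197936e-01] [-1.79966202e+02 -9.33616705e-03 -7.88475345e+01] [ 0.31974532 -0.46909266  0.61693699]
```

View pics/w2.png

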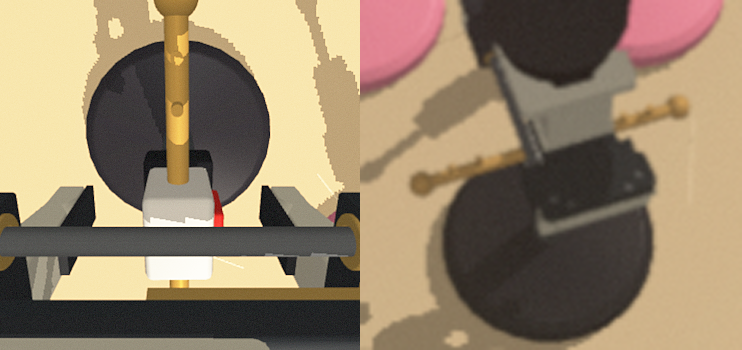

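The head, spanning about 145–215, is centred between the pads at 97 and 262, with the button on the right at 217. Now I close.

Emit:
carry_out --plan '[[[0,0,0],[0,0,0],120],[[0,0,0],[0,0,0],130],[[0,0,0],[0,0,0],130],[[0,0,0],[0,0,0],140],[[0,0,0],[0,0,0],150],[[0,0,0],[0,0,0],160],[[0,0,0],[0,0,0],180],[[0,0,0],[0,0,0],255],[[0,0,0],[0,0,0],255],[[0,0,0],[0,0,0],255],[[0,0,0],[0,0,0],255],[[0,0,0],[0,0,0],255]]' --grip_force 32

```text
time_s: 5.25
tcp_pos: [0.5806, -0.0, 0.3256]
eef_rot: [180.0, -0.0, -78.8]
contact_force: [-1.1, -0.5, 1.0]
gripper_width: 0.03
```

The width of 30 mm means the button is flush. I'll start the lift slowly and watch the force.

Emit:
carry_out --plan '[[[0,0,-0.002],[0,0,0],255],[[0,0,-0.003],[0,0,0],255],[[0,0,-0.003],[0,0,0],255],[[0,0,-0.003],[0,0,0],255],[[0,0,-0.004],[0,0,0],255],[[0,0,0],[0,0,0],255]]'

```text
time_s: 5.75
tcp_pos: [0.5805, -0.0001, 0.3414]
eef_rot: [180.0, 0.0, -78.8]
contact_force: [-1.3, -0.6, -1.5]
gripper_width: 0.0298
```

Emit:
carry_out --plan '[[[0,0,-0.005],[0,0,0],255],[[0,0,-0.008],[0,0,0],255],[[0,0,-0.008],[0,0,0],255],[[0,0,-0.008],[0,0,0],255],[[0,0,-0.006],[0,0,0],255],[[0,0,-0.004],[0,0,0],255],[[0,0,-0.003],[0,0,0],255],[[0,0,-0.003],[0,0,0],255],[[0,0,-0.003],[0,0,0],255],[[0,0,-0.005],[0,0,0],255],[[0,0,-0.005],[0,0,0],255],[[0,0,0],[0,0,0],255]]'

```text
time_s: 6.75
tcp_pos: [0.5806, -0.0001, 0.3996]
eef_rot: [180.0, -0.0, -78.8]
contact_force: [-2.3, -0.2, -1.9]
gripper_width: 0.0299
```

Emit:
carry_out --plan '[[[0,0,-0.006],[0,0,0],255],[[0,0,-0.007],[0,0,0],255],[[0,0,-0.007],[0,0,0],255],[[0,0,-0.006],[0,0,0],255],[[0,0,-0.004],[0,0,0],255],[[0,0,-0.004],[0,0,0],255],[[0,0,-0.003],[0,0,0],255],[[0,0,-0.002],[0,0,0],255],[[0,0,0],[0,0,0],255]]'

```text
time_s: 7.5
tcp_pos: [0.5806, -0.0001, 0.4381]
eef_rot: [-180.0, -0.0, -78.8]
contact_force: [-4.2, -0.7, -2.4]
gripper_width: 0.0299
```

Run:
```python
from h import *
s=r.get_state();print(s["time_s"],s["tcp_pos"],s["contact_force"],s["moment"],s["gripper_width"])
w=r.capture("wrist");t=r.capture("scene")[150:310,218:358]
cv2.imwrite("pics/w3.png",np.hstack([w[:,:,::-1][:,100:460],cv2.resize(t,(400,420),interpolation=cv2.INTER_CUBIC)[:,:,::-1]]))
```

```text
7.5 [ 5.80597327e-01 -8.90430904e-05  4.38138514e-01] [-4.19169133 -0.68577555 -2.40431527] [-0.1679792   1.90005882  0.31508299] 0.02989158012767141
```

View pics/w3.png

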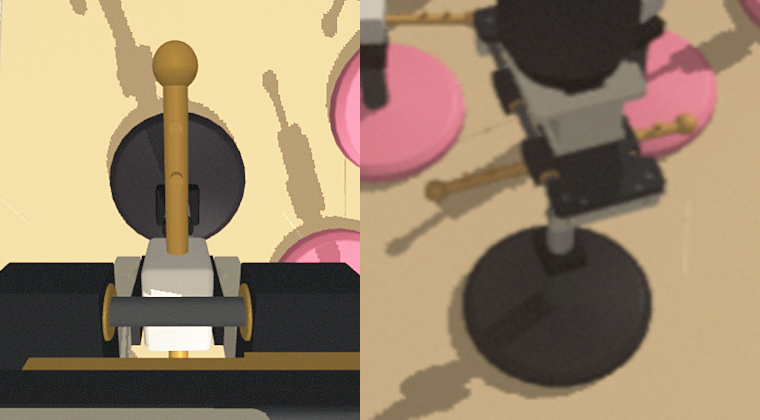

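The stem is coming out and the foot stands flat on the table. About 7.5 mm remains, so I creep on.

Emit:
carry_out --plan '[[[0,0.0005,-0.002],[0,0,0],255],[[0,0,-0.002],[0,0,0],255],[[0,0,-0.001],[0,0,0],255],[[0,0,0],[0,0,0],255]]'

```text
time_s: 7.93
tcp_pos: [0.5804, -0.0001, 0.443]
eef_rot: [-180.0, -0.0, -78.8]
contact_force: [-1.2, -0.2, -1.7]
gripper_width: 0.0296
```

Emit:
carry_out --plan '[[[0,0,-0.001],[0,0,0],255],[[0,0,0],[0,0,0],255],[[0,0,0],[0,0,0],255]]'

```text
time_s: 8.18
tcp_pos: [0.5803, -0.0001, 0.4439]
eef_rot: [-180.0, -0.0, -78.8]
contact_force: [-1.5, -0.8, -2.9]
gripper_width: 0.03
```

Emit:
carry_out --plan '[[[0,0,-0.0008],[0,0,0],255],[[0,0,0],[0,0,0],255],[[0,0,0],[0,0,0],255]]'

```text
time_s: 8.43
tcp_pos: [0.5803, -0.0001, 0.4446]
eef_rot: [-180.0, -0.0, -78.8]
contact_force: [0.3, -0.7, -3.1]
gripper_width: 0.0298
```

Emit:
carry_out --plan '[[[0,0,-0.0005],[0,0,0],255],[[0,0,0],[0,0,0],255],[[0,0,0],[0,0,0],255]]'

```text
time_s: 8.68
tcp_pos: [0.5803, -0.0001, 0.445]
eef_rot: [-180.0, -0.0, -78.8]
contact_force: [0.1, -0.2, -3.9]
gripper_width: 0.0299
```

Emit:
carry_out --plan '[[[0,0,-0.0005],[0,0,0],255],[[0,0,0],[0,0,0],255],[[0,0,0],[0,0,0],255]]'

```text
time_s: 8.93
tcp_pos: [0.5803, -0.0001, 0.4455]
eef_rot: [-180.0, 0.0, -78.8]
contact_force: [0.3, -0.5, -3.7]
gripper_width: 0.03
```

Emit:
carry_out --plan '[[[0,0,-0.0005],[0,0,0],255],[[0,0,0],[0,0,0],255],[[0,0,0],[0,0,0],255]]'

```text
time_s: 9.18
tcp_pos: [0.5803, -0.0001, 0.4457]
eef_rot: [180.0, 0.0, -78.8]
contact_force: [2.3, -0.6, -6.4]
gripper_width: 0.0301
```

Emit:
carry_out --plan '[[[0,0,-0.0005],[0,0,0],255],[[0,0,0],[0,0,0],255],[[0,0,0],[0,0,0],255]]'

```text
time_s: 9.43
tcp_pos: [0.5803, -0.0, 0.4458]
eef_rot: [180.0, 0.0, -78.8]
contact_force: [3.0, -0.9, -12.9]
gripper_width: 0.0302
```

The force jumped to 12.9 N after 120.2 mm of travel, so this is the second stop, and the pull is below the stand's weight of about 30 N. One last look.

Run:
```python
from h import *
s=r.get_state();print(s["time_s"],s["tcp_pos"],s["contact_force"],s["gripper_width"])
t=r.capture("scene");u=r.capture("top")
cv2.imwrite("pics/e1.png",np.hstack([cv2.resize(t[150:310,218:358],(368,420),interpolation=cv2.INTER_CUBIC),cv2.resize(u[120:280,220:360],(368,420),interpolation=cv2.INTER_CUBIC)])[:,:,::-1])
H=np.array([.5804,0,.286]);a=np.radians(11.5);y=np.array([-np.sin(a),np.cos(a),0])
P=[H+.098*y,H-.098*y]
print((proj("scene",P)-[218,150])*2.625,(proj("top",P)-[220,120])*2.625+[368,0])
print(r.get_state()["contact_force"])
```

```text
9.4333 [ 5.80297813e-01 -4.66406884e-05  4.45789208e-01] [  3.04801981  -0.86153708 -12.87081969] 0.030195293348434273
[[296.3625 116.8125]
 [ 65.8875 182.9625]] [[459.875  127.3125]
 [637.5875  95.8125]]
[  4.25820938  -0.80110454 -14.09113273]
```

View pics/e1.png

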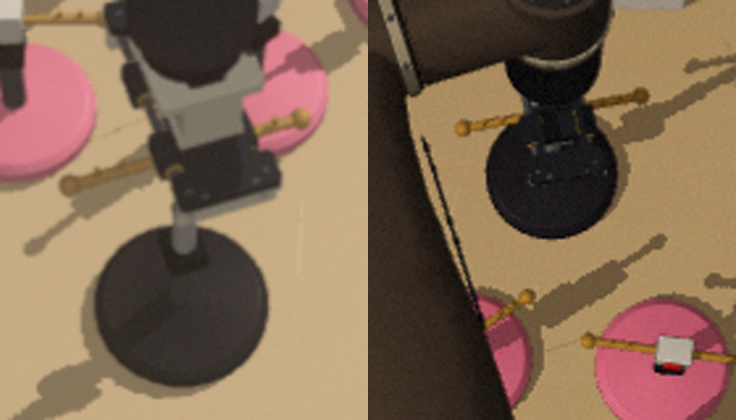

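The ball ends appear at (301,118), (69,185) and (462,128), (641,95) in the crop. That is within about 2 camera pixels of the prediction for a head at 286 mm, and the foot is in place. I'll hand it in.

```bash
python3 -c "
from plant import r
s=r.get_state();print(s['tcp_pos'],s['contact_force'],s['gripper_width']);print(r.close_job())"
```

```text
[ 5.80288034e-01 -4.28936497e-05  4.45815185e-01] [  4.25820938  -0.80110454 -14.09113273] 0.029723963529176986
the job is handed in; nothing more can be done
None
```

I pinched the white head of the dark-footed stand at 32 N and drew it straight up to the second stop. I handed the job in at about 9.5 s with the gripper still holding the head there.

- **Button:** the finger opening stayed at about 30 mm, the width of the head itself, so the button is flush.
- **Travel:** the head rose 120.2 mm against the 120 mm expected. The pull was 2–4 N during the lift and then rose to about 14 N, which marks the second stop. I saw no clear force step at the first stop, but the travel shows it was passed.
- **Foot:** 14 N is below the stand's weight of at least 27 N. The last pictures show the foot standing where it was.
- **Head height:** the bar ends were within about 2 pixels of where a head at 286 mm should appear.
- **Side force:** about 4 N sideways remained at the end, which I left uncorrected.
- **Other things:** the arm met no unexpected forces, but I did not re-measure the bystanders one by one.

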